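# Jack up a model aeroplane's tail and hold it

## Robot

A 6-joint arm with a two-finger parallel gripper is mounted at the origin on the work surface. World frame = base frame: x ahead of the robot, y to its left, z up, the work surface at z = 0. Lengths are in m, angles in rad, forces in N, time in s.
With the tool pointing down it reaches from about 0.25 to 0.725 m from the base axis. Payload 9.7 kg.
Tool frame: the origin (TCP) lies midway between the tips of the shut fingers; the grasp point (between the pads) lies behind it (grasp_offset is the z of the grasp point in the tool frame, in m); z points along the fingers, y is the line along which they close (so a half turn about z gives the same grasp; the last joint's range is limited). The gripper opens to 85 mm and grips with 20 to 120 N. Pads are 22 mm wide; open, the fingers measure 114 mm over their backs; the gripper's body (76 mm by 85 mm) begins 54 mm behind the grasp point. The pads swing forward as they close: fully open they stand 13 mm farther back than shut.
Start: joints at [-1.126, 0.087, 0.176, 1.66, 0, 1.571], TCP at [0.237, -0.496, 0.231] pointing down, gripper open.
Joint ranges: [-3.13, 3.13], [-0.85, 1.81], [-1.15, 1.24], [-2.2, 2.28], [-1.44, 1.52], [-3.14, 3.14]. Speed limits (rad/s): [2.22, 2.22, 2.57, 3.14, 3.14, 3.14].

## Interface

Orientations are given as a rotation vector (axis times angle).
In Python, from rig import * gives the robot as it stands.
- The arm moves only by the tool move_arm, never from a script. Its argument "commands" is text: rows parted by semicolons, each of 6 numbers parted by spaces: the shift along the tool's x, y, z scaled (see below), then the turn, a rotation vector about the tool's x, y, z scaled (see below). In form: dx dy dz rx ry rz; .... A call has 1 to 5 rows; each row shifts and turns the commanded pose from where the row before left it, along the tool's axes as they then stand; what a row does not reach is not made up. The controller multiplies each number of a shift by 2.5 cm and each number of a turn by 6 degrees. A row lasts 1/8 s, in which the tool goes at most 62.5 mm and 10.7 degrees, less where a joint would pass 70% of its speed; a pose out of reach is approached as far as the arm can. A call with a number of a shift or a turn outside -1 to 1 is refused whole. A call with a gripper value outside its range is refused whole. "hand" is the gripper's target within -1 to 1 (fully open at 1, half-way at 0, shut at -1), set as the call begins (left out, the last holds). The fingers move at their own pace and stop on an object; the grip force is fixed at half the most. Time passes only in rows, so rows that do not move let the fingers close. It gives the time, the measured TCP pose, the force, the opening and the grip force at its end, in the units of the state.
- get_obs(): the state, without advancing time (a new reading comes with each control period).
- read_camera(name): name is "scene" or "top" or "wrist"; returns a dict with "img" (384x512x3 uint8, red, green, blue), "range_z" (384x512 float32, m along the optical axis (not along the pixel's ray), 0 where there is no reading), "fx", "fy", "cx", "cy" (pixels), "rvec" (rotation vector, rad) and "tvec" (3), from world to camera coordinates, as OpenCV has them. Camera axes: x right, y down, z forward; pixel columns grow to the right and rows downward; lengths in m; the calibration is good to about 2 mm. A picture is of the moment at which its call begins.
- sign_off(): hands the job in; it is judged then, once.
Trained networks look in the newest picture that a camera, given by its name, has taken for a name from the list of things; names that differ only in an ending like _2 or _b are one class to them, and where a whole thing is asked for, a point or a joint stands for the part that bears it (a point fixed in the world has none). Each returns a list of dicts, best first, with "confidence" (0 to 1); they miss things now and then, are a little off and sometimes report something else, mostly with a low value. They report only what shows in the picture. A call takes as long as a camera call. They do not tell look-alikes from the thing itself.
- boxes_of(camera, name): "location" ([x, y, z] in m, in world coordinates, good to about 4 mm: the middle of the surface that is visible of it).
- trace(camera, name): "pixels" (384x512 bool, what is visible of it).
- spot_point(camera, name): "location" ([x, y, z] in m, in world coordinates, good to about 4 mm: a listed point, or the origin of a listed thing).
The state is a dict: "time": time; "q": joint angles; "joint_vel": joint speeds; "joint_efforts": joint torques, N m; "tool_pos": TCP position; "tcp_rot": TCP orientation; "force": force on the tool from outside, world axes, zero at the start; "ft_torque": the same for the moment, N m; "width": opening from 0.0 (shut) to 1.0 (fully open); "finger_force": force on a finger pad.
Only numpy, scipy, OpenCV 4.12 (cv2) and the standard library are available. Lean on these libraries where they do the work, as an engineer would, in place of code of your own. Each camera call takes 0.05 s, during which the arm holds its last target. There are 200 camera calls.

## Task

Jack up the tail of the model aeroplane so that its tailwheel can be worked on: press the rubber saddle insert fully home in the cup of the lever jack, then stand the jack flat on the bench with its cup centred under the round plywood lift pad beneath the rear fuselage. Pump the jack's handle all the way down so that the tailwheel hangs clear of the bench, and finish still holding the handle down, because it springs back and drops the tail when let go. Let only the jack carry the tail, do not push or lift the model by hand, and leave the tape roll, screwdriver and glue bottle alone.

Things in the scene. Friction and masses are not known exactly. Their poses are not given: they have to be found in the camera images.
- insert_center (a point): Centre (half-way up) of the rubber saddle insert: a black round button 25 mm tall, loose on the bench, standing on its spigot. Upper 16 mm is the head, 46 mm across; lower 9 mm is the spigot, 28 mm across with a chamfered end. 50 g. z axis up through the head.
- insert: The same insert; origin at the centre of the spigot's lower end, z up.
- jack: The lever jack, loose, about 0.9 kg. Origin under its base plate straight below the cup; z up; x from the handle to the cup (handle at -x). Grey base 275 x 64 x 8 mm (x = -245 to +30 mm). At x = 0 an upright tube (24 mm) carries a ram with a round cup; at x = -65 to -135 mm two cheek plates hold the lever's fulcrum (x = -95 mm, 45 mm high). With the insert fitted it is 88 mm high at the cup.
- jack_body (a point): Point midway between the jack's two upright cheek plates, 100 mm behind the cup axis (-x) and 40 mm above the bench: a good place to take the jack from above, near its balance. The cheeks are 49 mm over their outer faces (across the jack's y), 70 mm long and reach 58 mm above the bench; the lever lies between them.
- cup_rim (a point): Centre of the rim of the jack's cup (the saddle), 72 mm above the bench at rest. The cup is 50 mm across with a round recess 31 mm wide and 10 mm deep; the insert's spigot goes in and its head then sits on the rim, so that insert_center is 3.5 mm above this point. Rises with the ram, straight up.
- handle_grip (a point): Middle of the round black rubber grip of the jack's handle, on its axis: a tube 20 mm across, 80 mm long, 110 mm from the fulcrum. At rest it slopes 17.5 degrees up away from the cup: this point is 78 mm above the bench, 200 mm behind the cup axis. Fully down it slopes 5.5 degrees downwards: 35 mm above the bench, 205 mm behind. The base plate lies below.
- jack_lever (a joint): Angle of the jack's lever (rad): 0 at rest with the handle up, 0.40 fully down at its stop. Each 0.1 rad lifts the cup 9.4 mm (37 mm in all); the lift pad is met at 0.14. A spring and the load push the handle back up; with the tail on it the handle needs 6 to 10 N.
- lift_pad (a point): Centre of the underside of the lift pad, a round plywood disc 60 mm across and 6 mm thick under the white rear fuselage, which is 36 mm wide and 52 mm high there; the disc shows on both sides of it, and a thin dark tape line runs round the fuselage at the same place. 101 mm above the bench with the tail down. y axis towards the nose.
- tailwheel (a point): Lowest point of the small tailwheel (40 mm across), 102 mm behind the lift pad towards the tail; on the bench at the start, about 28 mm up when the jack's handle is fully down.
- model: The model aeroplane (white fuselage, red nose, no wing), 0.9 m long, main wheels chocked and fixed on the bench. Origin on the bench below the lift pad (within 3 mm); y axis along the fuselage towards the nose, z up. The fuselage tips about the main-wheel axle, 550 mm ahead of the lift pad; a fin stands up to 232 mm high from 50 mm ahead of the lift pad to the tail's end, 110 mm behind it.
- tape: Bystander: roll of paper tape lying flat, 74 mm across, 24 mm high; origin under its centre.
- screwdriver: Bystander: screwdriver lying flat, 190 mm long; origin under its middle.
- glue: Bystander: white glue bottle standing up, 52 mm across, 130 mm high; origin under its centre.
Things that resemble listed ones, but are neither listed nor needed, are in the scene too. Leave any blue, green or turquoise look-alike of the insert alone.

How it is judged:
By the outcome, as a careful person would: the job done as asked, in the order asked, and still so for the second after the job is handed in, while the arm keeps its last pose, push and grip.
It also fails if it takes over 59 s, if anything falls off the work surface, if the arm or the gripper's body presses on something with over 40 N, if the wrist force passes 120 N, or if a joint passes its speed limit or range.

## Working session

There is one attempt and no reset: what is moved stays moved. The work goes in short steps, Python scripts to look and compute and a tool call to move; the robot and the scene stay as the last step left them, time stands still between calls to the robot, and variables do not carry over. Pictures are saved under pics/ and viewed, at most 10 in all, crops included, and the job is handed in when it is done.

Besides the shell and the picture viewer there is one more tool, called after "Call:" as name(argument=value, ...), one argument or row to a line, values as JSON. move_arm: Moves the arm, as the interface text tells. Its arguments: {"type":"object","properties":{"commands":{"type":"string"},"hand":{"type":"number"}},"required":["commands"]}

```bash
ls; mkdir -p pics; cat > h.py <<'E'
from rig import *
import numpy as np, cv2
from scipy.spatial.transform import Rotation as R
def cam(n):
    c=read_camera(n); return c
def world(c,u,v,z=None):
    Rm=R.from_rotvec(np.ravel(c["rvec"])).as_matrix(); t=np.ravel(c["tvec"])
    d=c["range_z"][int(v),int(u)] if z is None else z
    p=np.array([(u-c["cx"])/c["fx"]*d,(v-c["cy"])/c["fy"]*d,d]); return Rm.T@(p-t)
def pix(c,P):
    Rm=R.from_rotvec(np.ravel(c["rvec"])).as_matrix(); p=Rm@np.array(P)+np.ravel(c["tvec"])
    return c["fx"]*p[0]/p[2]+c["cx"],c["fy"]*p[1]/p[2]+c["cy"]
def cloud(c):
    Rm=R.from_rotvec(np.ravel(c["rvec"])).as_matrix(); t=np.ravel(c["tvec"])
    v,u=np.mgrid[:384,:512]; d=c["range_z"]
    p=np.stack([(u-c["cx"])/c["fx"]*d,(v-c["cy"])/c["fy"]*d,d],-1); return (p-t)@Rm
def save(img,n): cv2.imwrite("pics/"+n,img[:,:,::-1])
E
python3 - <<'E'
from h import *
o=get_obs(); print({k:np.round(v,3) for k,v in o.items()}, )
try: print(grasp_offset)
except Exception as e: print(e)
for n in ("scene","top"):
    c=cam(n); save(c["img"],n+"0.png")
    for k in ("insert_center","jack","jack_body","cup_rim","handle_grip","lift_pad","tailwheel","model","tape","screwdriver","glue"):
        print(n,k,[(np.round(d["location"],3).tolist(),round(d["confidence"],2)) for d in spot_point(n,k)][:5])
print(get_obs()["time"])
E
```

```text
pics
{'time': np.float64(0.0), 'q': array([-1.126,  0.087,  0.175,  1.66 , -0.   ,  1.571]), 'joint_vel': array([0.   , 0.   , 0.   , 0.   , 0.002, 0.001]), 'joint_efforts': array([ 1.0000e-03, -5.2038e+01,  4.6481e+01,  1.6000e-02,  0.0000e+00,
        0.0000e+00]), 'tool_pos': array([ 0.237, -0.496,  0.231]), 'tcp_rot': array([-3.063e+00, -6.930e-01,  1.000e-03]), 'force': array([-0.083,  0.028, -0.397]), 'ft_torque': array([-0.064, -0.017,  0.017]), 'finger_force': np.float64(0.0), 'width': np.float64(0.996)}
-0.0187
scene insert_center [([0.386, 0.452, 0.011], 0.62), ([0.455, 0.357, 0.015], 0.58), ([0.356, 0.336, 0.011], 0.5), ([0.451, 0.357, 0.005], 0.49)]
scene jack [([0.478, -0.214, -0.001], 0.91)]
scene jack_body [([0.452, -0.317, 0.035], 0.89)]
scene cup_rim [([0.473, -0.218, 0.074], 0.6)]
scene handle_grip [([0.652, -0.41, 0.005], 0.17)]
scene lift_pad [([0.653, -0.042, 0.098], 0.61)]
scene tailwheel [([0.657, -0.139, 0.0], 0.97), ([0.448, 0.219, 0.002], 0.15)]
scene model [([0.656, -0.04, -0.001], 0.82)]
scene tape [([0.446, 0.218, 0.001], 0.75)]
scene screwdriver [([0.65, -0.41, 0.0], 0.55)]
scene glue [([0.741, -0.214, 0.001], 0.64)]
top insert_center [([0.36, 0.338, 0.01], 0.71), ([0.556, 0.346, 0.01], 0.64), ([0.388, 0.447, 0.012], 0.48), ([0.455, 0.36, 0.01], 0.47)]
top jack [([0.476, -0.216, -0.003], 0.71)]
top jack_body [([0.452, -0.311, 0.039], 0.77), ([0.456, 0.357, 0.008], 0.62)]
top cup_rim [([0.475, -0.216, 0.077], 0.51)]
top handle_grip []
top lift_pad [([0.657, -0.045, 0.102], 0.78)]
top tailwheel []
top model []
top tape [([0.451, 0.217, 0.001], 0.56)]
top screwdriver [([0.651, -0.411, -0.002], 0.61)]
top glue [([0.735, -0.214, -0.005], 0.92)]
1.2
```

View both.

View pics/scene0.png

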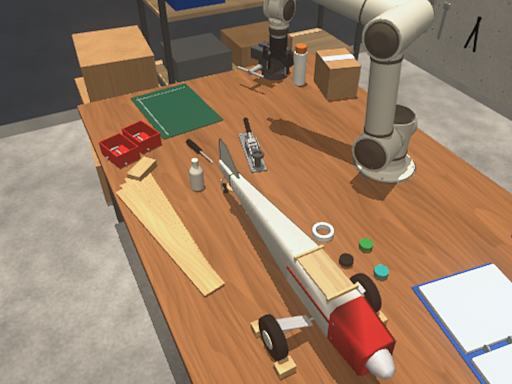

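View pics/top0.png

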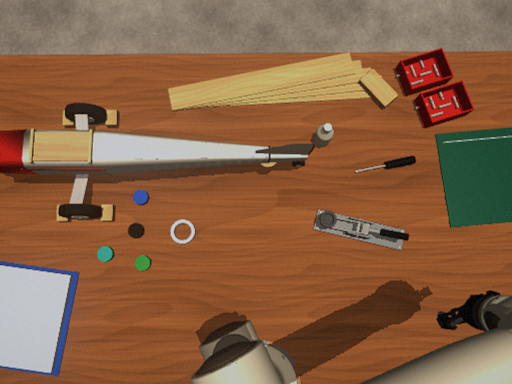

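```bash
python3 - <<'E'
from h import *
c=cam("top"); P=cloud(c); img=c["img"]
a=cv2.resize(img[180:280,80:200],None,fx=4,fy=4,interpolation=cv2.INTER_CUBIC)
b=cv2.resize(img[200:260,300:420],None,fx=4,fy=4,interpolation=cv2.INTER_CUBIC)
d=cv2.resize(img[120:180,230:350],None,fx=4,fy=4,interpolation=cv2.INTER_CUBIC)
save(np.vstack([a,]),"ins.png"); save(np.vstack([b,d]),"jk.png")
print(c["fx"],c["tvec"])
# insert: depth top z>15mm
m=(P[...,2]>.018)&(P[...,2]<.035)&(abs(P[...,0]-.455)<.04)&(abs(P[...,1]-.358)<.04)
q=P[m]; print("ins",len(q),q.mean(0),q.min(0),q.max(0))
# jack
J=(abs(P[...,0]-.45)<.1)&(P[...,1]>-.47)&(P[...,1]<-.17)
q=P[J&(P[...,2]>.062)&(P[...,1]>-.26)]; print("cup",len(q),q.mean(0),q.min(0),q.max(0))
rec=(q[:,2]<.068).sum();print(rec)
q=P[J&(P[...,2]>.004)&(P[...,2]<.012)]
r=cv2.minAreaRect((q[:,:2]*1000).astype(np.float32)); print("base",r)
q=P[J&(P[...,2]>.045)&(P[...,1]<-.26)]; print("hi",len(q),q.mean(0),q.min(0),q.max(0))
# pad
m=(abs(P[...,2]-.107)<.006)&(abs(P[...,0]-.655)<.045)&(abs(P[...,1]+.045)<.045)
q=P[m]; print("pad",len(q),q.mean(0),q.min(0),q.max(0))
for n in("top","scene"):
  cc=cam(n)
  for k in("lift_pad","tailwheel","cup_rim","jack_body","insert_center","handle_grip"):
    print(n,k,[(np.round(d["location"],3).tolist(),round(d["confidence"],2)) for d in spot_point(n,k)][:4])
E
```

```text
449.45690848477443 [-0.00752781  0.55690672  1.30845142]
ins 189 [0.45590972 0.35594858 0.02589415] [0.4331861  0.33356046 0.01845832] [0.47872014 0.37949487 0.03423938]
cup 203 [ 0.47774884 -0.21769532  0.06995541] [ 0.45512564 -0.24119085  0.06204273] [ 0.50276966 -0.19340679  0.07764176]
66
base ((450.3616943359375, -319.77655029296875), (299.1327819824219, 199.54307556152344), 89.68977355957031)
hi 507 [ 0.44300396 -0.35439662  0.06798968] [ 0.41355918 -0.44208466  0.04512976] [ 0.48556539 -0.27576478  0.10175042]
pad 57 [ 0.63584703 -0.0446059   0.10747115] [ 0.62814458 -0.06666297  0.10107787] [ 0.64248043 -0.02283792  0.11286138]
top lift_pad [([0.656, -0.043, 0.102], 0.92), ([0.451, -0.313, 0.039], 0.67)]
top tailwheel [([0.656, -0.138, 0.003], 0.89)]
top cup_rim [([0.474, -0.21, 0.074], 0.56)]
top jack_body [([0.45, -0.314, 0.042], 0.66)]
top insert_center [([0.357, 0.336, 0.012], 0.68), ([0.556, 0.344, 0.011], 0.66), ([0.456, 0.36, 0.01], 0.49), ([0.384, 0.45, 0.011], 0.49)]
top handle_grip [([0.427, -0.411, 0.082], 0.86)]
scene lift_pad [([0.654, -0.041, 0.099], 0.91)]
scene tailwheel [([0.659, -0.137, 0.0], 0.92), ([0.478, -0.214, 0.002], 0.44)]
scene cup_rim [([0.473, -0.215, 0.074], 0.52)]
scene jack_body [([0.452, -0.314, 0.038], 0.97), ([0.475, -0.216, 0.001], 0.58)]
scene insert_center [([0.386, 0.45, 0.012], 0.74), ([0.358, 0.334, 0.009], 0.69), ([0.454, 0.357, 0.016], 0.43)]
scene handle_grip [([0.426, -0.415, 0.078], 0.54)]
```

View pics/ins.png

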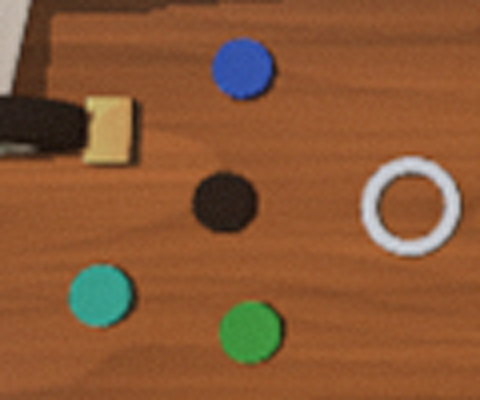

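View pics/jk.png

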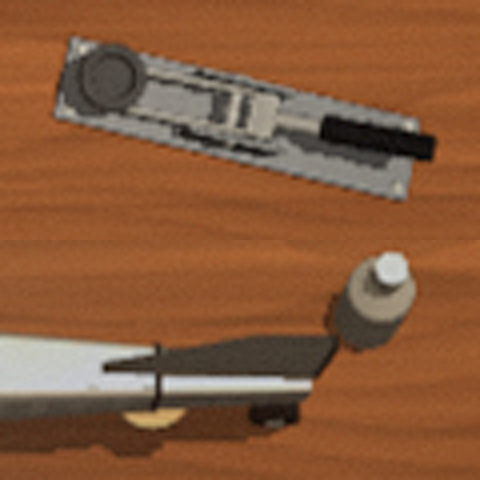

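Call:
move_arm(
  commands="0.84 -1 0 0 0 0; 0.84 -1 0 0 0 0; 0.84 -1 0 0 0 0; 0.84 -1 0 0 0 0; 0.84 -1 0 0 0 0",
  hand=1,
)

```text
time: 2.58
tool_pos: [0.2778, -0.3375, 0.2314]
tcp_rot: [3.064, 0.693, 0.0]
force: [0.7, -0.7, 0.0]
width: 1.002
finger_force: 0.0
```

Call:
move_arm(
  commands="0.84 -1 0 0 0 0; 0.84 -1 0 0 0 0; 0.84 -1 0 0 0 0; 0.84 -1 0 0 0 0; 0.84 -1 0 0 0 0",
)

```text
time: 3.2
tool_pos: [0.3188, -0.1794, 0.2314]
tcp_rot: [3.064, 0.693, 0.001]
force: [-0.1, -0.2, 0.1]
width: 0.998
finger_force: 0.0
```

```bash
python3 - <<'E'
from h import *
o=get_obs(); print(o["time"],np.round(o["q"],3),o["tool_pos"],R.from_rotvec(o["tcp_rot"]).as_matrix().round(3))
E
```

```text
3.2 [-0.513 -0.349 -0.213  1.706  0.     2.184] [ 0.31877447 -0.17944114  0.23144041] [[ 0.903  0.43   0.001]
 [ 0.43  -0.903 -0.   ]
 [ 0.     0.    -1.   ]]
```

```bash
cat >> h.py <<'E'
def plan(pos,yaw=None,step=24,n=None,p0=None,y0=None):
    "rows to go straight to world pos, tool down with x axis at yaw (deg)"
    o=get_obs(); M=R.from_rotvec(o["tcp_rot"])
    p0=o["tool_pos"] if p0 is None else np.array(p0)
    m=M.as_matrix(); y0=np.degrees(np.arctan2(m[1,0],m[0,0])) if y0 is None else y0
    yaw=y0 if yaw is None else yaw
    T=lambda y:(R.from_euler("z",y,degrees=True)*R.from_rotvec([np.pi,0,0])).as_matrix()
    for n in range(n or 1,60):
        ys=np.linspace(y0,yaw,n+1); rows=[]
        for i in range(n): rows.append(np.r_[T(ys[i]).T@(np.array(pos)-p0)/n/.025,0,0,-(ys[i+1]-ys[i])/6])
        if abs(np.array(rows)).max()<=1: break
    rows=np.array(rows).round(2)+0.
    for i in range(0,n,5): print("; ".join(" ".join(f"{v:g}" for v in r) for r in rows[i:i+5]))
E
python3 - <<'E'
from h import *
plan([.456,.34,.2],90)
E
```

```text
0.63 -0.75 0.06 0 0 -0.49; 0.67 -0.71 0.06 0 0 -0.49; 0.7 -0.68 0.06 0 0 -0.49; 0.74 -0.64 0.06 0 0 -0.49; 0.77 -0.6 0.06 0 0 -0.49
0.8 -0.56 0.06 0 0 -0.49; 0.83 -0.52 0.06 0 0 -0.49; 0.85 -0.48 0.06 0 0 -0.49; 0.88 -0.43 0.06 0 0 -0.49; 0.9 -0.39 0.06 0 0 -0.49
0.92 -0.34 0.06 0 0 -0.49; 0.93 -0.29 0.06 0 0 -0.49; 0.95 -0.25 0.06 0 0 -0.49; 0.96 -0.2 0.06 0 0 -0.49; 0.97 -0.15 0.06 0 0 -0.49
0.97 -0.1 0.06 0 0 -0.49; 0.98 -0.05 0.06 0 0 -0.49; 0.98 0 0.06 0 0 -0.49; 0.98 0.05 0.06 0 0 -0.49; 0.97 0.1 0.06 0 0 -0.49
0.96 0.15 0.06 0 0 -0.49; 0.96 0.2 0.06 0 0 -0.49
```

Call:
move_arm(
  commands="0.63 -0.75 0.06 0 0 -0.49; 0.67 -0.71 0.06 0 0 -0.49; 0.7 -0.68 0.06 0 0 -0.49; 0.74 -0.64 0.06 0 0 -0.49; 0.77 -0.6 0.06 0 0 -0.49",
)

```text
time: 3.82
tool_pos: [0.3498, -0.0615, 0.2239]
tcp_rot: [2.949, 1.082, 0.001]
force: [0.3, 0.6, 0.5]
width: 0.997
finger_force: 0.0
```

Call:
move_arm(
  commands="0.8 -0.56 0.06 0 0 -0.49; 0.83 -0.52 0.06 0 0 -0.49; 0.85 -0.48 0.06 0 0 -0.49; 0.88 -0.43 0.06 0 0 -0.49; 0.9 -0.39 0.06 0 0 -0.49",
)

```text
time: 4.45
tool_pos: [0.3809, 0.0568, 0.2164]
tcp_rot: [2.787, 1.45, 0.001]
force: [0.4, -1.0, 0.1]
width: 0.998
finger_force: 0.0
```

Call:
move_arm(
  commands="0.92 -0.34 0.06 0 0 -0.49; 0.93 -0.29 0.06 0 0 -0.49; 0.95 -0.25 0.06 0 0 -0.49; 0.96 -0.2 0.06 0 0 -0.49; 0.97 -0.15 0.06 0 0 -0.49",
)

```text
time: 5.08
tool_pos: [0.4119, 0.1753, 0.2088]
tcp_rot: [2.578, 1.795, 0.0]
force: [-0.2, -0.7, 1.3]
width: 1.0
finger_force: 0.0
```

Call:
move_arm(
  commands="0.97 -0.1 0.06 0 0 -0.49; 0.98 -0.05 0.06 0 0 -0.49; 0.98 0 0.06 0 0 -0.49; 0.98 0.05 0.06 0 0 -0.49; 0.97 0.1 0.06 0 0 -0.49",
)

```text
time: 5.7
tool_pos: [0.4426, 0.2937, 0.2013]
tcp_rot: [2.328, 2.11, 0.0]
force: [-0.6, -0.9, -0.8]
width: 1.001
finger_force: 0.0
```

Call:
move_arm(
  commands="0.96 0.15 0.06 0 0 -0.49; 0.96 0.2 0.06 0 0 -0.49; 0 0 0 0 0 0",
)

```text
time: 6.08
tool_pos: [0.4547, 0.3411, 0.1975]
tcp_rot: [-2.217, -2.226, 0.001]
force: [-0.7, -0.8, -0.2]
width: 1.001
finger_force: 0.0
```

```bash
cat >> h.py <<'E'
def look(name,k,near,tol=.06):
    return [(np.round(d["location"],4).tolist(),round(d["confidence"],2)) for d in spot_point(name,k) if np.hypot(*(np.array(d["location"])[:2]-near))<tol]
E
python3 - <<'E'
from h import *
o=get_obs(); print(o["time"],np.round(o["q"],3),o["tool_pos"],o["tcp_rot"])
c=cam("wrist"); save(c["img"],"w1.png"); P=cloud(c)
print(pix(c,[.456,.357,.025]), look("wrist","insert_center",[.456,.357]))
dark=(c["img"].max(2)<60)
m=(P[...,2]>.021)&(P[...,2]<.03)&(np.hypot(P[...,0]-.456,P[...,1]-.357)<.04)
q=P[m]; print(len(q),q.mean(0),q.min(0),q.max(0), cv2.minEnclosingCircle((q[:,:2]*1000).astype(np.float32)))
print(c["fx"], -R.from_rotvec(np.ravel(c["rvec"])).as_matrix().T@np.ravel(c["tvec"]))
E
```

```text
6.075 [0.644 0.122 0.149 1.598 0.    2.21 ] [0.45472533 0.34110301 0.19753306] [-2.21651698e+00 -2.22605280e+00  1.49467514e-03]
(np.float64(259.5041095925185), np.float64(155.3205382269689)) [([0.454, 0.3571, 0.0123], 0.91)]
1698 [0.45379916 0.35793094 0.02505033] [0.43116325 0.33472157 0.02124838] [0.47615725 0.380294   0.02758769] ((453.8138122558594, 357.42333984375), 22.9084415435791)
327.9537926926661 [0.45395329 0.42234583 0.34006152]
```

View pics/w1.png

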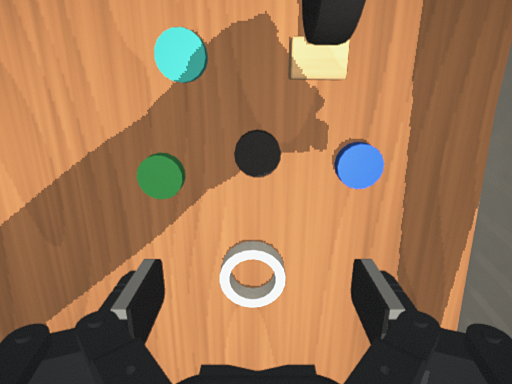

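Call:
move_arm(
  commands="0.16 -0.01 0.96 0 0 0; 0.17 -0.01 0.96 0 0 0; 0.17 -0.01 0.96 0 0 0; 0.16 -0.01 0.96 0 0 0; 0 0 0.96 0 0 0",
)

```text
time: 6.8
tool_pos: [0.4537, 0.3559, 0.0779]
tcp_rot: [2.22, 2.223, 0.001]
force: [-0.1, 0.1, -0.3]
width: 1.0
finger_force: 0.0
```

Call:
move_arm(
  commands="0 0 0.96 0 0 0; 0 0 0.96 0 0 0; 0 0 0.6 0 0 0; 0 0 0.3 0 0 0; 0 0 0 0 0 0",
)

```text
time: 7.42
tool_pos: [0.4537, 0.3564, 0.0079]
tcp_rot: [-2.219, -2.224, 0.0]
force: [0.3, -0.4, 0.3]
width: 1.001
finger_force: 0.0
```

Call:
move_arm(
  commands="0 0 0 0 0 0; 0 0 0 0 0 0; 0 0 0 0 0 0; 0 0 0 0 0 0; 0 0 0 0 0 0",
  hand=-1,
)

```text
time: 8.05
tool_pos: [0.4541, 0.3571, 0.0089]
tcp_rot: [2.218, 2.225, 0.003]
force: [-0.8, 0.1, 5.3]
width: 0.498
finger_force: 60.8
```

Call:
move_arm(
  commands="0 0 -0.5 0 0 0; 0 0 -1 0 0 0; -0.5 0 -1 0 0 0; -1 0.04 -1 0 0 0; -1 0.04 -1 0 0 0",
)

```text
time: 8.68
tool_pos: [0.4558, 0.2935, 0.1218]
tcp_rot: [2.218, 2.225, 0.001]
force: [0.6, -0.4, 0.2]
width: 0.499
finger_force: 60.9
```

Call:
move_arm(
  commands="-1 0.04 -1 0 0 0; -1 0.04 -1 0 0 0; -1 0.04 -1 0 0 0; -1 0.04 -0.5 0 0 0; -1 0.04 0 0 0 0",
)

```text
time: 9.3
tool_pos: [0.4616, 0.1685, 0.2098]
tcp_rot: [2.217, 2.224, 0.004]
force: [0.2, -0.3, -1.0]
width: 0.504
finger_force: 60.9
```

Call:
move_arm(
  commands="-1 0.04 0 0 0 0; -1 0.04 0 0 0 0; -1 0.04 0 0 0 0; -1 0.04 0 0 0 0; -1 0.04 0 0 0 0",
)

```text
time: 9.93
tool_pos: [0.4665, 0.0433, 0.2086]
tcp_rot: [2.218, 2.224, 0.001]
force: [-0.1, -0.2, 0.3]
width: 0.506
finger_force: 60.9
```

Call:
move_arm(
  commands="-1 0.04 0 0 0 0; -1 0.04 0 0 0 0; -1 0.04 0 0 0 0; -1 0.04 0 0 0 0; -1 0.04 0 0 0 0",
)

```text
time: 10.55
tool_pos: [0.4718, -0.0816, 0.2086]
tcp_rot: [2.218, 2.224, 0.001]
force: [-0.1, -0.0, -0.7]
width: 0.506
finger_force: 60.9
```

Call:
move_arm(
  commands="-1 0.04 0 0 0 0; -1 0.04 0 0 0 0; -1 0.04 0 0 0 0; -1 0.04 0 0 0 0; -1 0.04 0 0 0 0",
)

```text
time: 11.18
tool_pos: [0.4772, -0.2066, 0.2086]
tcp_rot: [2.218, 2.224, 0.0]
force: [-0.2, 0.5, 0.2]
width: 0.501
finger_force: 60.9
```

Call:
move_arm(
  commands="-0.9 0.04 0 0 0 0; -0.8 0 0 0 0 0; 0 0 0 0 0 0; 0 0 0 0 0 0",
)

```text
time: 11.68
tool_pos: [0.4784, -0.248, 0.208]
tcp_rot: [-2.218, -2.224, -0.0]
force: [0.1, 0.4, -0.7]
width: 0.503
finger_force: 60.9
```

```bash
python3 - <<'E'
from h import *
o=get_obs(); print(o["time"],np.round(o["q"],3),o["tool_pos"],o["tcp_rot"],o["force"],o["width"])
c=cam("wrist"); save(c["img"],"w2.png"); P=cloud(c)
print(pix(c,[.476,-.216,.072]))
for k in("cup_rim","jack_body","jack","handle_grip","insert_center"): print(k,look("wrist",k,[.476,-.216],.3))
m=(P[...,2]>.066)&(P[...,2]<.078)&(np.hypot(P[...,0]-.476,P[...,1]+.216)<.04)
q=P[m]; print(len(q),q.mean(0), cv2.minEnclosingCircle((q[:,:2]*1000).astype(np.float32)))
m=(P[...,2]>.055)&(P[...,2]<.066)&(np.hypot(P[...,0]-.476,P[...,1]+.216)<.02)
q=P[m]; print(len(q),q.mean(0))
np.savez("w2.npz",P=P,img=c["img"])
E
```

```text
11.675 [-0.478  0.053  0.094  1.613  0.     1.09 ] [ 0.47838662 -0.24798109  0.20795839] [-2.21821701e+00 -2.22437274e+00 -2.74018441e-04] [ 0.09214344  0.42547602 -0.66289947] 0.5030076680815474
(np.float64(255.3584969944055), np.float64(145.58384545283096))
cup_rim [([0.4755, -0.2164, 0.0725], 0.64)]
jack_body [([0.4478, -0.316, 0.0429], 0.7)]
jack [([0.4773, -0.2153, 0.0008], 0.9)]
handle_grip [([0.4292, -0.4081, 0.0819], 0.86), ([0.4777, -0.2456, 0.211], 0.26)]
insert_center [([0.4763, -0.2464, 0.2122], 0.76)]
1597 [ 0.47644685 -0.21668094  0.07168374] ((476.241943359375, -217.58377075195312), 24.98248863220215)
1009 [ 0.47625342 -0.21829444  0.0621757 ]
```

View pics/w2.png

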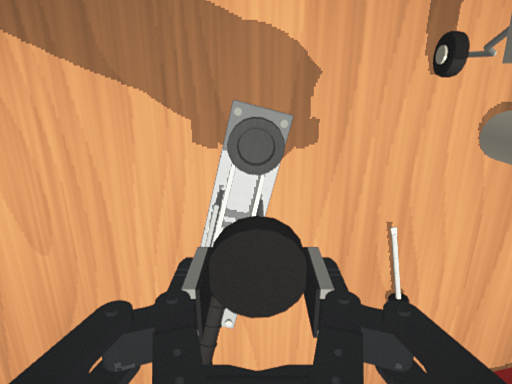

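```bash
python3 - <<'E'
from h import *
D=np.load("w2.npz");P=D["P"]
d=np.hypot(P[...,0]-.4777,P[...,1]+.2464)
m=(P[...,2]>.19)&(P[...,2]<.24)&(d<.035)
print(np.percentile(P[m][:,2],[1,10,50,90,99]))
zt=np.median(P[m][:,2])
mm=(m&(abs(P[...,2]-zt)<.003)).astype(np.uint8)
n,l,s,ce=cv2.connectedComponentsWithStats(mm); i=1+s[1:,4].argmax(); q=P[l==i]
print(s[i],q.mean(0),cv2.minEnclosingCircle((q[:,:2]*1000).astype(np.float32)),q.min(0),q.max(0))
# limit to y above centre, circle fit
b=cv2.findContours((l==i).astype(np.uint8),0,cv2.CHAIN_APPROX_NONE)[0][0][:,0]
B=P[b[:,1],b[:,0]]; 
from scipy.optimize import least_squares
f=lambda p,Q,r:np.hypot(Q[:,0]-p[0],Q[:,1]-p[1])-r
print("ins",least_squares(f,B.mean(0)[:2],args=(B,.023),loss="soft_l1",f_scale=.001).x)
m=(abs(P[...,2]-.072)<.0035)&(np.hypot(P[...,0]-.476,P[...,1]+.217)<.03)
b=max(cv2.findContours(m.astype(np.uint8),0,cv2.CHAIN_APPROX_NONE)[0],key=len)[:,0]
B=P[b[:,1],b[:,0]]
print("cup",least_squares(f,B.mean(0)[:2],args=(B,.025),loss="soft_l1",f_scale=.001).x)
print(get_obs()["tool_pos"])
E
```

```text
[0.21052092 0.21986188 0.22410588 0.23120272 0.2393289 ]
[ 192  225  132   93 7588] [ 0.47788083 -0.24544169  0.22405396] ((477.91375732421875, -242.03582763671875), 28.33887481689453) [ 0.44983177 -0.26996254  0.22110948] [ 0.50600172 -0.22383286  0.22709677]
ins [ 0.47790633 -0.24697046]
cup [ 0.47636805 -0.21737128]
[ 0.47854009 -0.24791123  0.20792968]
```

Call:
move_arm(
  commands="0.6 -0.03 0.5 0 0 0; 0.58 -0.03 1 0 0 0; 0 0 1 0 0 0; 0 0 1 0 0 0; 0 0 0.9 0 0 0",
)

```text
time: 12.6
tool_pos: [0.4768, -0.2185, 0.097]
tcp_rot: [-2.218, -2.225, 0.0]
force: [0.1, 0.5, 0.5]
width: 0.503
finger_force: 60.9
```

Call:
move_arm(
  commands="0 0 0.4 0 0 0; 0 0 0 0 0 0; 0 0 0.1 0 0 0; 0 0 0.1 0 0 0; 0 0 0 0 0 0",
)

```text
time: 13.22
tool_pos: [0.4769, -0.2188, 0.0829]
tcp_rot: [2.218, 2.224, 0.0]
force: [-1.3, -0.4, -0.9]
width: 0.503
finger_force: 60.9
```

Call:
move_arm(
  commands="0 0 0.12 0 0 0; 0 0 0.12 0 0 0; 0 0 0 0 0 0",
)

```text
time: 13.6
tool_pos: [0.4767, -0.2187, 0.0764]
tcp_rot: [-2.218, -2.224, 0.0]
force: [-0.4, -0.2, -0.4]
width: 0.503
finger_force: 60.9
```

Call:
move_arm(
  commands="0 0 0.08 0 0 0; 0 0 0.08 0 0 0; 0 0 0 0 0 0",
)

```text
time: 13.98
tool_pos: [0.4768, -0.2188, 0.0726]
tcp_rot: [-2.218, -2.224, 0.0]
force: [-0.1, -0.1, -0.8]
width: 0.502
finger_force: 60.9
```

Call:
move_arm(
  commands="0 0 0.06 0 0 0; 0 0 0.04 0 0 0; 0 0 0 0 0 0",
)

```text
time: 14.35
tool_pos: [0.477, -0.2189, 0.0718]
tcp_rot: [2.217, 2.224, 0.001]
force: [-4.0, 1.5, 11.5]
width: 0.504
finger_force: 61.9
```

Call:
move_arm(
  commands="0 0 0.06 0 0 0; 0 0 0 0 0 0",
)

```text
time: 14.6
tool_pos: [0.4771, -0.2189, 0.0716]
tcp_rot: [2.217, 2.223, 0.001]
force: [-9.1, 3.7, 21.9]
width: 0.506
finger_force: 63.0
```

Call:
move_arm(
  commands="0 0 -0.12 0 0 0; 0 0 0 0 0 0; 0 0 0 0 0 0; 0 0 0 0 0 0",
  hand=1,
)

```text
time: 15.1
tool_pos: [0.4768, -0.2188, 0.0715]
tcp_rot: [-2.218, -2.224, 0.0]
force: [0.1, -0.3, -0.1]
width: 0.999
finger_force: 0.0
```

Call:
move_arm(
  commands="0 0 -1 0 0 0; 0 0 -1 0 0 0; 0 0 -1 0 0 0; -0.6 0 -1 0 0 0; -0.6 0 -1 0 0 0",
)

```text
time: 15.72
tool_pos: [0.477, -0.249, 0.1975]
tcp_rot: [-2.218, -2.225, 0.0]
force: [0.2, -0.1, -0.4]
width: 1.002
finger_force: 0.0
```

```bash
python3 - <<'E'
from h import *
o=get_obs(); print(o["time"],np.round(o["q"],3),o["tool_pos"],o["tcp_rot"],o["force"],o["width"])
c=cam("wrist"); save(c["img"],"w3.png"); P=cloud(c)
for k in("cup_rim","jack_body","jack","handle_grip","insert_center"): print(k,look("wrist",k,[.476,-.216],.3))
m=(P[...,2]>.08)&(P[...,2]<.098)&(np.hypot(P[...,0]-.476,P[...,1]+.216)<.04)
q=P[m]; print(len(q),q.mean(0), cv2.minEnclosingCircle((q[:,:2]*1000).astype(np.float32)))
A=np.c_[q[:,:2]-q[:,:2].mean(0),np.ones(len(q))]; print("plane",np.linalg.lstsq(A,q[:,2],rcond=None)[0])
np.savez("w3.npz",P=P,img=c["img"])
E
```

```text
15.725 [-0.481  0.048  0.069  1.592  0.     1.086] [ 0.47696001 -0.24904162  0.19746236] [-2.21771064e+00 -2.22501841e+00  3.12918450e-05] [ 0.18294141 -0.09849009 -0.36849302] 1.0022645684219371
cup_rim [([0.4288, -0.41, 0.081], 0.31)]
jack_body [([0.4478, -0.3141, 0.0384], 0.73)]
jack [([0.4784, -0.218, 0.0009], 0.67)]
handle_grip [([0.4292, -0.409, 0.078], 0.64)]
insert_center [([0.4747, -0.2205, 0.0755], 0.69), ([0.65, -0.4153, -0.0005], 0.28)]
2683 [ 0.47660264 -0.21746702  0.08797007] ((476.66180419921875, -218.4324493408203), 23.07577133178711)
plane [-0.00080802 -0.01089686  0.08797007]
```

View pics/w3.png

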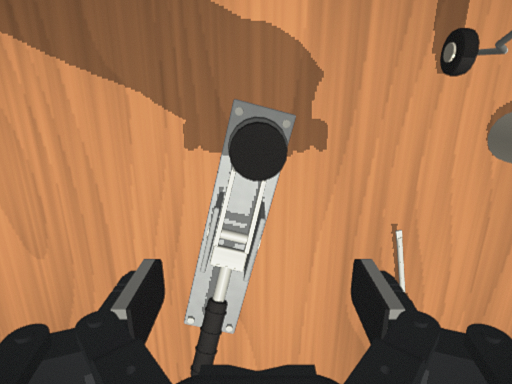

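```bash
python3 - <<'E'
from h import *
D=np.load("w3.npz");P=D["P"]
m=((P[...,2]>.005)&(P[...,2]<.012)&(np.hypot(P[...,0]-.45,P[...,1]+.3)<.22)&(P[...,1]<-.17)&(P[...,1]>-.46)).astype(np.uint8)
n,l,s,ce=cv2.connectedComponentsWithStats(m)
J=[i for i in range(1,n) if s[i,4]>150]
q=np.vstack([P[l==i] for i in J]); q=q[(q[:,0]>.37)&(q[:,0]<.53)]
r=cv2.minAreaRect((q[:,:2]*1000).astype(np.float32)); print(len(q),r)
# cheeks
m=(P[...,2]>.05)&(P[...,2]<.064)&(np.hypot(P[...,0]-.452,P[...,1]+.314)<.05)
q=P[m]; print(len(q),cv2.minAreaRect((q[:,:2]*1000).astype(np.float32)))
for yaw in (76,75,77):
  a=np.radians(yaw); print(yaw,np.array([.4766,-.2176])-.1*np.array([np.cos(a),np.sin(a)]),np.array([.4766,-.2176])-.2*np.array([np.cos(a),np.sin(a)]))
E
```

```text
6308 ((449.9821472167969, -322.2337646484375), (275.6465759277344, 64.10299682617188), 75.84719848632812)
1931 ((450.2508850097656, -321.18634033203125), (84.61833953857422, 52.65346145629883), 75.98827362060547)
76 [ 0.45240781 -0.31462957] [ 0.42821562 -0.41165915]
75 [ 0.4507181  -0.31419258] [ 0.42483619 -0.41078517]
77 [ 0.45410489 -0.31503701] [ 0.43160979 -0.41247401]
```

```bash
python3 - <<'E'
from h import *
plan([.4518,-.3149,.12],75.9,n=5)
E
```

```text
-0.53 -0.2 0.61 0 0 0.48; -0.54 -0.17 0.61 0 0 0.48; -0.55 -0.15 0.61 0 0 0.48; -0.56 -0.12 0.61 0 0 0.48; -0.56 -0.09 0.61 0 0 0.48
```

Call:
move_arm(
  commands="-0.53 -0.2 0.61 0 0 0.48; -0.54 -0.17 0.61 0 0 0.48; -0.55 -0.15 0.61 0 0 0.48; -0.56 -0.12 0.61 0 0 0.48; -0.56 -0.09 0.61 0 0 0.48",
)

```text
time: 16.65
tool_pos: [0.4515, -0.3164, 0.1193]
tcp_rot: [-2.483, -1.924, 0.0]
force: [-0.3, 0.0, -0.1]
width: 1.003
finger_force: 0.0
```

Call:
move_arm(
  commands="0 0 1 0 0 0; 0 0 1 0 0 0; 0 0 1 0 0 0; 0 0 0.7 0 0 0; 0 0 0.38 0 0 0",
)

```text
time: 17.27
tool_pos: [0.4517, -0.3154, 0.0174]
tcp_rot: [-2.48, -1.928, 0.0]
force: [0.1, -0.4, -0.0]
width: 1.005
finger_force: 0.0
```

Call:
move_arm(
  commands="0 0 0 0 0 0; 0 0 0 0 0 0; 0 0 0 0 0 0; 0 0 0 0 0 0",
  hand=-1,
)

```text
time: 17.77
tool_pos: [0.4524, -0.3157, 0.0197]
tcp_rot: [2.479, 1.928, 0.0]
force: [-2.5, 0.9, 5.7]
width: 0.564
finger_force: 65.6
```

```bash
python3 - <<'E'
from h import *
o=get_obs(); print(o["time"],np.round(o["q"],3),o["tool_pos"],o["tcp_rot"],o["force"],o["width"])
for k in ("lift_pad","tailwheel"): 
  for n in("top","scene"):
    cam(n); print(n,k,look(n,k,[.655,-.05],.2))
E
```

```text
17.775 [-0.609  0.112 -0.207  1.25  -0.     1.21 ] [ 0.45240825 -0.31569483  0.01966208] [2.47851171e+00 1.92812985e+00 4.44827737e-04] [-2.4795111   0.90502104  5.69033258] 0.5640273155633811
top lift_pad [([0.6574, -0.0438, 0.103], 0.85)]
scene lift_pad [([0.6558, -0.0434, 0.101], 0.57)]
top tailwheel [([0.6537, -0.1411, 0.0021], 0.72)]
scene tailwheel [([0.6619, -0.1386, -0.0006], 0.83)]
```

```bash
python3 - <<'E'
from h import *
plan([.476,-.1085,.031],20,n=15,p0=[.452,-.3155,.031])
E
```

```text
0.55 -0.07 0 0 0 0.62; 0.54 -0.11 0 0 0 0.62; 0.54 -0.14 0 0 0 0.62; 0.53 -0.18 0 0 0 0.62; 0.51 -0.21 0 0 0 0.62
0.5 -0.25 0 0 0 0.62; 0.48 -0.28 0 0 0 0.62; 0.46 -0.31 0 0 0 0.62; 0.44 -0.34 0 0 0 0.62; 0.42 -0.37 0 0 0 0.62
0.39 -0.39 0 0 0 0.62; 0.37 -0.42 0 0 0 0.62; 0.34 -0.44 0 0 0 0.62; 0.31 -0.46 0 0 0 0.62; 0.28 -0.48 0 0 0 0.62
```

Call:
move_arm(
  commands="0 0 -0.2 0 0 0; 0 0 -0.3 0 0 0; 0 0 0 0 0 0",
)

```text
time: 18.55
tool_pos: [0.4522, -0.3154, 0.0313]
tcp_rot: [2.479, 1.929, 0.0]
force: [0.5, -1.0, -9.0]
width: 0.569
finger_force: 64.0
```

Lifted (−9 N = jack weight). Carry to staging.

Call:
move_arm(
  commands="0.55 -0.07 0 0 0 0.62; 0.54 -0.11 0 0 0 0.62; 0.54 -0.14 0 0 0 0.62; 0.53 -0.18 0 0 0 0.62; 0.51 -0.21 0 0 0 0.62",
)

```text
time: 19.18
tool_pos: [0.46, -0.2459, 0.0306]
tcp_rot: [-2.76, -1.5, 0.001]
force: [-0.4, -0.1, -9.9]
width: 0.568
finger_force: 63.9
```

Call:
move_arm(
  commands="0.5 -0.25 0 0 0 0.62; 0.48 -0.28 0 0 0 0.62; 0.46 -0.31 0 0 0 0.62; 0.44 -0.34 0 0 0 0.62; 0.42 -0.37 0 0 0 0.62",
)

```text
time: 19.8
tool_pos: [0.4677, -0.1767, 0.0307]
tcp_rot: [-2.966, -1.034, 0.001]
force: [-0.4, 0.2, -8.3]
width: 0.565
finger_force: 63.9
```

Call:
move_arm(
  commands="0.39 -0.39 0 0 0 0.62; 0.37 -0.42 0 0 0 0.62; 0.34 -0.44 0 0 0 0.62; 0.31 -0.46 0 0 0 0.62; 0.28 -0.48 0 0 0 0.62",
)

```text
time: 20.42
tool_pos: [0.4755, -0.1077, 0.0307]
tcp_rot: [-3.094, -0.541, 0.001]
force: [0.5, -0.0, -8.7]
width: 0.563
finger_force: 63.9
```

Call:
move_arm(
  commands="0 0 0 0 0 0; 0 0 0 0 0 0",
)

```text
time: 20.68
tool_pos: [0.4756, -0.1085, 0.0309]
tcp_rot: [3.094, 0.546, -0.001]
force: [-0.3, 0.4, -9.1]
width: 0.564
finger_force: 64.1
```

```bash
python3 - <<'E'
from h import *
o=get_obs(); print(o["time"],np.round(o["q"],3),o["tool_pos"],R.from_rotvec(o["tcp_rot"]).as_matrix()[:,0],o["force"],o["width"])
c=cam("wrist"); P=cloud(c); np.savez("w4.npz",P=P,img=c["img"]); W=c["img"]
for k in("insert_center","cup_rim","lift_pad","tailwheel"): print(k,look("wrist",k,[.6,-.06],.3))
cx=o["tool_pos"][:2]+.1*R.from_rotvec(o["tcp_rot"]).as_matrix()[:2,0]; print("cup pred",cx)
m=(P[...,2]>.085)&(P[...,2]<.115)&(np.hypot(P[...,0]-cx[0],P[...,1]-cx[1])<.035)&(W.max(2)<70)
q=P[m]; print(len(q),q.mean(0), cv2.minEnclosingCircle((q[:,:2]*1000).astype(np.float32)))
m=(P[...,2]>.097)&(P[...,2]<.117)&(P[...,0]>.61)&(P[...,0]<.645)&(abs(P[...,1]+.043)<.05)
q=P[m]; print(len(q),q.mean(0),q.min(0),q.max(0))
c=cam("top"); Q=cloud(c); np.savez("t4.npz",P=Q,img=c["img"])
T=cv2.resize(c["img"][120:220,230:363],(512,384),interpolation=cv2.INTER_CUBIC)
save(cv2.resize(np.hstack([W,T]),(800,300)),"w4.png")
E
```

```text
20.675 [-0.224 -0.043 -0.345  1.27  -0.     2.568] [ 0.47563745 -0.10851329  0.03086963] [ 9.39481678e-01  3.42598963e-01 -3.55587876e-04] [-0.32022642  0.43889755 -9.14372306] 0.5641006528380854
insert_center []
cup_rim []
lift_pad []
tailwheel []
cup pred [ 0.56958562 -0.07425339]
16642 [ 0.56007065 -0.07854262  0.09904836] ((567.03515625, -75.7930679321289), 22.277616500854492)<stdin>:9: RuntimeWarning: Mean of empty slice.
  ret = um.true_divide(
Traceback (most recent call last):
ValueError: zero-size array to reduction operation minimum which has no identity
```

```bash
cat > pad.py <<'E'
from h import *
from scipy.optimize import least_squares
def plane(c,uv,z):
    Rm=R.from_rotvec(np.ravel(c["rvec"])).as_matrix(); C=-Rm.T@np.ravel(c["tvec"])
    d=np.c_[(uv[:,0]-c["cx"])/c["fx"],(uv[:,1]-c["cy"])/c["fy"],np.ones(len(uv))]@Rm
    return C+d*((z-C[2])/d[:,2])[:,None]
E
python3 - <<'E'
from pad import *
o=get_obs()
out=[]
for n in("top","scene"):
    c=cam(n); img=c["img"]; P=cloud(c)
    for k in("lift_pad","insert_center","cup_rim"): print(n,k,look(n,k,[.6,-.06],.15))
    s=trace(n,"lift_pad")
    print([(int(d["pixels"].sum()),round(d["confidence"],2),np.argwhere(d["pixels"]).mean(0).round(1)) for d in s[:3]])
    if n=="top":
        m=(P[...,2]>.094)&(P[...,2]<.106)&(np.hypot(P[...,0]-.569,P[...,1]+.075)<.035)
        print("insert top cam",P[m].mean(0),m.sum(), "expected tool",o["tool_pos"][:2])
        x=pix(c,[.64,-.043,.107]); print("pad px",x)
    else: x=pix(c,[.67,-.043,.107]); print("pad px",x)
    u,v=int(x[0]),int(x[1])
    w=26 if n=="top" else 30
    out.append(cv2.resize(img[v-w:v+w,u-w:u+w],(400,400),interpolation=cv2.INTER_CUBIC))
    if s:
        b=max(cv2.findContours(s[0]["pixels"].astype(np.uint8),0,cv2.CHAIN_APPROX_NONE)[0],key=len)[:,0].astype(float)
        B=plane(c,b,.107); B=B[np.hypot(B[:,0]-.656,B[:,1]+.043)>.024]
        f=lambda p:np.hypot(B[:,0]-p[0],B[:,1]-p[1])-.030
        r=least_squares(f,[.656,-.043],loss="soft_l1",f_scale=.001); print(n,"fit",r.x,len(B),abs(r.fun).mean(),B.min(0),B.max(0))
save(np.hstack(out),"pad.png")
E
```

```text
top lift_pad [([0.6568, -0.0445, 0.1034], 0.78)]
top insert_center [([0.5712, -0.0734, 0.084], 0.47)]
top cup_rim [([0.5705, -0.0691, 0.0861], 0.6)]
[(11007, 0.82, array([152.6, 125.6]))]
insert top cam [ 0.57554928 -0.06636715  0.10021774] 94 expected tool [ 0.47571841 -0.10859802]
pad px (np.float64(267.91240763940374), np.float64(162.19211119931998))
top fit [0.66794691 0.34080527] 763 0.2214898115064481 [ 0.52913467 -0.17893349  0.107     ] [0.79183258 0.74010854 0.107     ]
scene lift_pad [([0.6532, -0.0453, 0.1008], 0.81)]
scene insert_center [([0.5742, -0.0752, 0.0914], 0.42)]
scene cup_rim [([0.658, -0.0391, -0.0017], 0.61), ([0.5688, -0.0695, 0.0852], 0.41)]
[(11190, 0.88, array([282.4, 316.1]))]
pad px (np.float64(230.38766308032962), np.float64(185.84025036233083))
scene fit [0.62525839 0.35765225] 538 0.25379050527386615 [ 0.52422736 -0.31549099  0.107     ] [0.70418329 0.75851426 0.107     ]
```

View pics/pad.png

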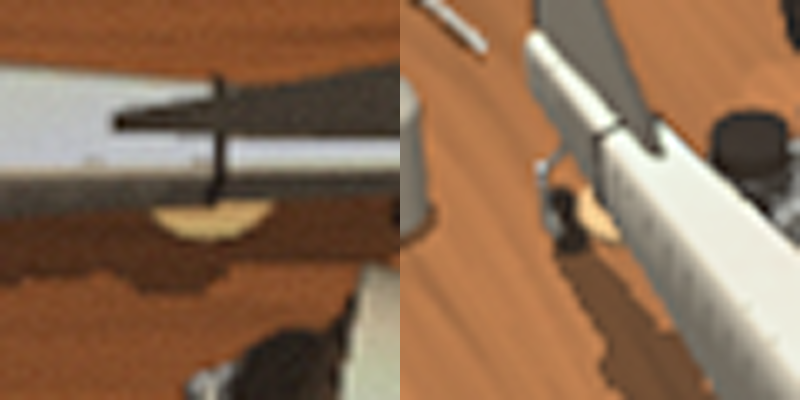

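```bash
python3 - <<'E'
from pad import *
from scipy.ndimage import zoom
for n,g in(("top",[.636,-.043,.107]),("scene",[.676,-.043,.107])):
    c=cam(n); x=pix(c,g); S=8
    u0,v0=int(x[0])-20,int(x[1])-20
    a=cv2.resize(c["img"][v0:v0+40,u0:u0+40],None,fx=S,fy=S,interpolation=cv2.INTER_CUBIC).astype(int)
    m=((a[...,0]>160)&(a[...,0]-a[...,2]>45)&(a[...,1]-a[...,2]>25)&(a[...,0]-a[...,1]<55)).astype(np.uint8)
    k,l,s,ce=cv2.connectedComponentsWithStats(m)
    print(n,[(s[i,4],ce[i].round()) for i in range(1,k) if s[i,4]>200])
    i=1+s[1:,4].argmax()
    b=max(cv2.findContours((l==i).astype(np.uint8),0,cv2.CHAIN_APPROX_NONE)[0],key=len)[:,0].astype(float)
    b=(b+.5)/S-.5+[u0,v0]
    # near side shows upper edge; use mid height
    B=plane(c,b,.105)
    B0=B
    for it in range(3):
        if n=="top": B=B0[B0[:,0]<.634]
        else: B=B0[(B0[:,0]>.677)]
        f=lambda p:np.hypot(B[:,0]-p[0],B[:,1]-p[1])-.030
    r=least_squares(f,[.656,-.043],loss="soft_l1",f_scale=.0007); print(n,"fit",r.x,len(B),abs(r.fun).mean(),B0.min(0),B0.max(0))
    # fuselage tape line (dark) on top cam
c=cam("top"); img=c["img"].astype(int)
print("tape px", [ (v, int(img[v,262:276].sum(1).argmin())+262) for v in range(156,164)])
print(np.round(plane(c,np.array([[269.5,155]]),.153),4))
E
```

```text
top [(np.int32(2222), array([174., 172.]))]
top fit [ 0.65926158 -0.04204389] 90 0.0001829794424677909 [ 0.62929602 -0.06350604  0.105     ] [ 0.6404276  -0.02379008  0.105     ]
scene [(np.int32(318), array([37., 30.])), (np.int32(355), array([103., 131.])), (np.int32(1871), array([169., 169.])), (np.int32(309), array([232., 253.]))]
scene fit [ 0.65466224 -0.04096649] 80 0.002524474221681792 [ 0.6685642  -0.09220102  0.105     ] [ 0.68450576 -0.01927129  0.105     ]
tape px [(156, 269), (157, 269), (158, 269), (159, 269), (160, 268), (161, 268), (162, 268), (163, 268)]
[[ 0.6498 -0.0463  0.153 ]]
```

Call:
move_arm(
  commands="0.5 0 0.24 0 0 0; 0.8 0.03 0 0 0 0; 0.8 0 0 0 0 0; 0.8 0 0 0 0 0; 0.5 0 0 0 0 0",
)

```text
time: 22.2
tool_pos: [0.557, -0.0793, 0.0244]
tcp_rot: [-3.094, -0.545, 0.0]
force: [0.1, -0.7, -8.6]
width: 0.565
finger_force: 64.2
```

Call:
move_arm(
  commands="0.26 0 0 0 0 0; 0 0 0 0 0 0; 0 0 0.12 0 0 0; 0 0 0.1 0 0 0; 0 0 0 0 0 0",
)

```text
time: 22.82
tool_pos: [0.5618, -0.0779, 0.0197]
tcp_rot: [3.094, 0.544, 0.0]
force: [-1.9, -0.0, -6.6]
width: 0.564
finger_force: 64.6
```

```bash
python3 - <<'E'
from h import *
o=get_obs(); M=R.from_rotvec(o["tcp_rot"]).as_matrix()
print(o["time"],o["tool_pos"],M[:,0],o["force"],o["width"],"cup",o["tool_pos"][:2]+.1007*M[:2,0])
for n in("top","scene"):
    c=cam(n)
    for k in("lift_pad","jack","cup_rim","insert_center","tailwheel"): print(n,k,look(n,k,[.65,-.06],.15))
E
```

```text
22.825 [ 0.56183559 -0.07792576  0.01972921] [9.40007775e-01 3.41152997e-01 1.24036153e-04] [-1.86054159 -0.01790611 -6.57791701] 0.5642048257200118 cup [ 0.65649437 -0.04357166]
top lift_pad [([0.6557, -0.0424, 0.105], 0.62)]
top jack [([0.6579, -0.0421, 0.0013], 0.5)]
top cup_rim []
top insert_center []
top tailwheel []
scene lift_pad [([0.6545, -0.0425, 0.1011], 0.59)]
scene jack [([0.6591, -0.0425, -0.0022], 0.66)]
scene cup_rim [([0.6555, -0.0432, 0.0707], 0.4)]
scene insert_center [([0.6565, -0.0424, 0.0778], 0.53)]
scene tailwheel [([0.6565, -0.1369, 0.0013], 0.56)]
```

Call:
move_arm(
  commands="0 0 0.06 0 0 0; 0 0 0 0 0 0",
)

```text
time: 23.68
tool_pos: [0.5621, -0.0778, 0.0197]
tcp_rot: [3.094, 0.544, 0.001]
force: [-8.6, -1.0, 8.3]
width: 0.572
finger_force: 66.4
```

Call:
move_arm(
  commands="0 0 0 0 0 0; 0 0 0 0 0 0; 0 0 0 0 0 0; 0 0 0 0 0 0",
  hand=1,
)

```text
time: 24.18
tool_pos: [0.5622, -0.0777, 0.0181]
tcp_rot: [3.094, 0.545, 0.0]
force: [0.2, 0.8, -1.0]
width: 0.999
finger_force: 0.0
```

Call:
move_arm(
  commands="0 0 -0.6 0 0 0; 0 0 -0.8 0 0 0; -0.6 0 -0.26 0 0 0; -0.8 0 0 0 0 0; -0.8 0 0 0 0 0",
)

```text
time: 24.8
tool_pos: [0.509, -0.0969, 0.0597]
tcp_rot: [3.094, 0.545, -0.0]
force: [-0.8, 0.6, 0.5]
width: 0.999
finger_force: 0.0
```

Call:
move_arm(
  commands="-0.8 0 0 0 0 0; -0.7 0 0 0 0 0; -0.27 0 0 0 0 0; 0 0 0 0 0 0; 0 0 0 0 0 0",
)

```text
time: 25.42
tool_pos: [0.4692, -0.1116, 0.0596]
tcp_rot: [3.094, 0.545, 0.001]
force: [-0.2, -0.6, 0.2]
width: 0.998
finger_force: 0.0
```

```bash
python3 - <<'E'
from h import *
o=get_obs(); M=R.from_rotvec(o["tcp_rot"]).as_matrix()
print(o["time"],o["tool_pos"],M[:,0],o["force"],o["width"],np.round(o["q"],2))
for n in("top","scene","wrist"):
    c=cam(n)
    for k in("lift_pad","jack","cup_rim","handle_grip","tailwheel"): print(n,k,look(n,k,[.6,-.06],.2))
    if n=="wrist":save(c["img"],"w5.png")
E
```

```text
25.425 [ 0.46918011 -0.11157476  0.05956764] [9.39854644e-01 3.41574522e-01 3.07746133e-04] [-0.21440767 -0.63647529  0.17118428] 0.9978313073101588 [-0.23 -0.07 -0.32  1.33  0.    2.56]
top lift_pad [([0.6563, -0.0428, 0.1023], 0.84)]
top jack [([0.6564, -0.0415, -0.0009], 0.64)]
top cup_rim []
top handle_grip []
top tailwheel [([0.6524, -0.1398, -0.0006], 0.75)]
scene lift_pad [([0.6543, -0.045, 0.1014], 0.91), ([0.655, -0.039, -0.001], 0.56)]
scene jack [([0.6611, -0.039, -0.0002], 0.73)]
scene cup_rim [([0.6558, -0.0388, 0.0726], 0.51)]
scene handle_grip [([0.4694, -0.1139, 0.0783], 0.47)]
scene tailwheel [([0.6581, -0.1365, -0.001], 0.82)]
wrist lift_pad []
wrist jack []
wrist cup_rim []
wrist handle_grip [([0.471, -0.1096, 0.0782], 0.93)]
wrist tailwheel []
```

View pics/w5.png

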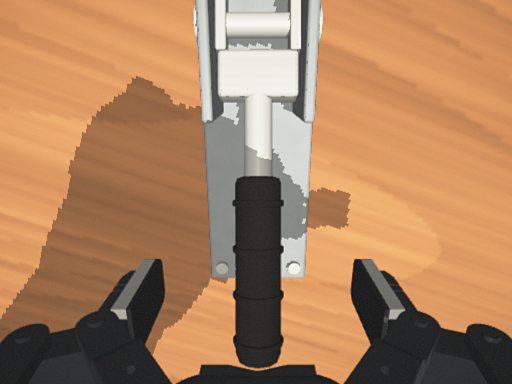

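Call:
move_arm(
  commands="0 0 0 0 0 0; 0 0 0 0 0 0; 0 0 0 0 0 0; 0 0 0 0 0 0; 0 0 0 0 0 0",
  hand=-1,
)

```text
time: 26.95
tool_pos: [0.4688, -0.1117, 0.0597]
tcp_rot: [3.094, 0.544, 0.0]
force: [-0.9, -0.1, 2.5]
width: 0.211
finger_force: 58.4
```

Call:
move_arm(
  commands="-0.04 0 0.16 0 0 0; -0.04 0 0.16 0 0 0; -0.04 0 0.16 0 0 0; -0.03 0 0.16 0 0 0; 0 0 0 0 0 0",
)

```text
time: 27.58
tool_pos: [0.4656, -0.113, 0.0445]
tcp_rot: [3.094, 0.545, 0.002]
force: [-3.6, 0.3, 11.6]
width: 0.214
finger_force: 59.1
```

Call:
move_arm(
  commands="-0.02 0 0.16 0 0 0; 0 0 0.16 0 0 0; 0 0 0.16 0 0 0; 0 0 0.16 0 0 0; 0 0 0 0 0 0",
)

```text
time: 28.2
tool_pos: [0.4653, -0.1131, 0.0286]
tcp_rot: [3.094, 0.545, 0.003]
force: [-2.2, 1.0, 11.2]
width: 0.216
finger_force: 60.3
```

```bash
python3 - <<'E'
from h import *
o=get_obs(); print(o["time"],o["tool_pos"],o["force"])
for n in("top","scene"):
    c=cam(n)
    for k in("lift_pad","jack","cup_rim","handle_grip","tailwheel"): print(n,k,look(n,k,[.6,-.06],.2))
E
```

```text
28.2 [ 0.46528417 -0.11307834  0.02855633] [-2.21873323  1.02982025 11.19048724]
top lift_pad [([0.652, -0.045, 0.1125], 0.97)]
top jack [([0.6597, -0.0443, -0.0034], 0.56)]
top cup_rim []
top handle_grip [([0.6546, -0.042, -0.004], 0.4)]
top tailwheel [([0.6542, -0.1363, 0.0161], 0.6)]
scene lift_pad [([0.6548, -0.0437, 0.1112], 0.76)]
scene jack [([0.6596, -0.0416, -0.0003], 0.83)]
scene cup_rim [([0.6568, -0.0398, 0.0983], 0.52)]
scene handle_grip [([0.4668, -0.1158, 0.0496], 0.61)]
scene tailwheel [([0.6582, -0.1389, 0.0171], 0.81)]
```

Tail is lifting, as expected. Finish the stroke.

Call:
move_arm(
  commands="0 0 0.16 0 0 0; 0 0 0.16 0 0 0; 0 0 0.12 0 0 0; 0.01 0 0.06 0 0 0; 0 0 0 0 0 0",
)

```text
time: 29.42
tool_pos: [0.4659, -0.1128, 0.0163]
tcp_rot: [3.094, 0.545, 0.004]
force: [-2.5, 1.3, 11.4]
width: 0.213
finger_force: 61.8
```

Call:
move_arm(
  commands="0 0 0.06 0 0 0; 0 0 0.04 0 0 0; 0 0 0 0 0 0",
)

```text
time: 29.8
tool_pos: [0.466, -0.1128, 0.0141]
tcp_rot: [3.094, 0.545, 0.005]
force: [-2.7, 3.1, 12.9]
width: 0.212
finger_force: 62.0
```

Call:
move_arm(
  commands="0 0 0.06 0 0 0; 0 0 0 0 0 0",
)

```text
time: 30.05
tool_pos: [0.4662, -0.1128, 0.0127]
tcp_rot: [-3.094, -0.545, -0.005]
force: [-2.1, 2.6, 13.9]
width: 0.215
finger_force: 62.4
```

```bash
python3 - <<'E'
from h import *
o=get_obs(); print(o["time"],o["tool_pos"],o["force"])
for n in("top","scene"):
    c=cam(n)
    for k in("lift_pad","jack","cup_rim","handle_grip","tailwheel"): print(n,k,look(n,k,[.6,-.06],.2))
    if n=="scene": save(cv2.resize(c["img"][100:220,170:330],(800,600),interpolation=cv2.INTER_CUBIC),"fin.png")
E
```

```text
30.05 [ 0.46622699 -0.11275981  0.0126738 ] [-2.14216543  2.62689766 13.85074881]
top lift_pad [([0.6572, -0.0421, 0.1268], 0.82)]
top jack [([0.6613, -0.0444, -0.002], 0.81)]
top cup_rim []
top handle_grip []
top tailwheel [([0.6562, -0.1401, 0.0278], 0.73)]
scene lift_pad [([0.6543, -0.0412, 0.1237], 0.85)]
scene jack [([0.6575, -0.0421, -0.0015], 0.72)]
scene cup_rim [([0.6558, -0.0433, 0.112], 0.55)]
scene handle_grip [([0.4666, -0.1175, 0.0354], 0.63), ([0.6572, -0.1391, 0.0282], 0.22)]
scene tailwheel [([0.6579, -0.1392, 0.0286], 0.93)]
```

View pics/fin.png

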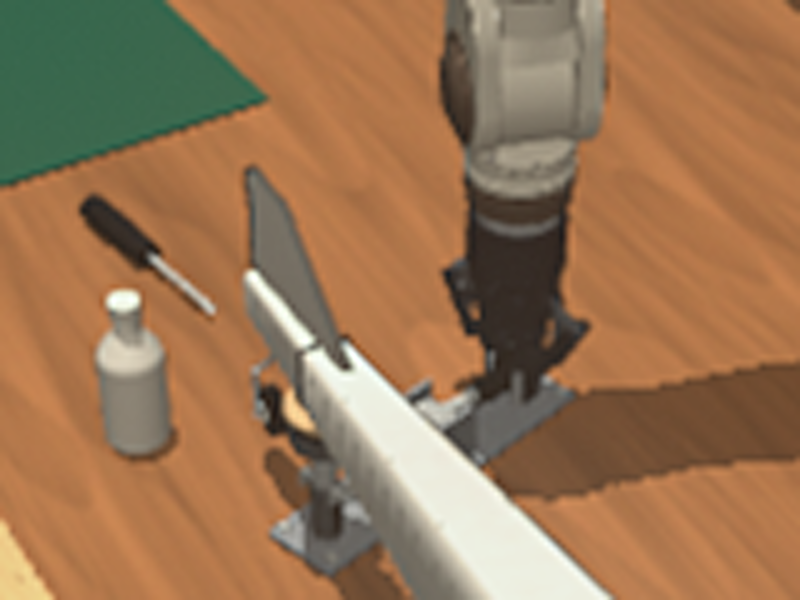

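Call:
move_arm(
  commands="0 0 0.06 0 0 0; 0 0 0 0 0 0; 0 0 0 0 0 0",
)

```text
time: 31.02
tool_pos: [0.4663, -0.1128, 0.012]
tcp_rot: [3.094, 0.545, 0.006]
force: [-6.3, 3.9, 22.3]
width: 0.214
finger_force: 63.3
```

```bash
python3 - <<'E'
from h import *
o=get_obs(); print(o["time"],o["tool_pos"],o["force"],o["ft_torque"])
for i in range(2):
    cam("scene")
    for k in("lift_pad","cup_rim","handle_grip","tailwheel"): print(k,look("scene",k,[.6,-.06],.2))
cam("wrist"); print(look("wrist","handle_grip",[.466,-.113],.1))
E
```

```text
31.025 [ 0.46633963 -0.1127615   0.01203808] [-6.27550156  3.86094796 22.33801767] [0.97530733 0.71265246 0.07570607]
lift_pad [([0.6525, -0.0404, 0.1266], 0.7)]
cup_rim [([0.6559, -0.041, 0.1117], 0.42)]
handle_grip [([0.4665, -0.1171, 0.036], 0.45)]
tailwheel [([0.6571, -0.139, 0.0287], 0.65)]
lift_pad [([0.6495, -0.0441, 0.1237], 0.77)]
cup_rim [([0.655, -0.0411, 0.1119], 0.63)]
handle_grip [([0.4689, -0.1153, 0.0343], 0.58), ([0.5641, -0.0781, 0.0367], 0.17)]
tailwheel [([0.6584, -0.1399, 0.0272], 0.74)]
[([0.468, -0.1124, 0.0359], 0.76)]
```

```bash
python3 -c "
from h import *
print(sign_off())"
```

```text
the job is handed in; nothing more can be done
None
```

The job is handed in at about 31 s of the 59 s: the insert is fully home in the cup, the jack stands flat under the lift pad, and the handle is gripped and held down at its stop with the tailwheel about 28 mm clear of the bench.

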